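# Let a board carrier down the gravity lane

## Task

Press the pad of the pop-up stop and let the board carrier roll away down the gravity lane; then get your closed fingers in front of its upright front plate, let it run up softly against them on the move, well before the end stop, and slow it to a creep. Back away in front of it until it rests fully home against the rubber buffers, then take your hand off and leave it there. An aluminium heat sink just stands loose on the board, not soldered yet: no jolt may topple it or shift it, and the other things on the bench stay where they are.

Things in the scene. Friction and masses are not known exactly. Their poses are not given: they have to be found in the camera images.
- lane: Gravity lane fixed to the bench: two aluminium rails, skate wheels between, 700 x 158 mm, sloping down to its own -y (the robot's right at yaw 0) at 0.040 rad. Origin on the bench under its middle line; x across (away from the robot), y uphill, z up. Roller plane 80 mm above the bench at the origin; rails 8 mm higher. The braked wheels resist the carrier with 2 N per m/s plus 0.03 N.
- lane_end (a point): Low end of the lane, on the roller plane's middle line, where the face of the front plate stands when the carrier is home. Two rubber buffers and their bracket end 10 mm above the roller plane, below the fingers' path: fingertips kept 18 mm or more above the roller plane pass over them.
- carrier (a joint): Travel of the board carrier, m: 0 held by the stop at the start, 0.440 home against the buffers; grows downhill. Black plate 116 mm wide, 160 long, with a green circuit board, parts up to 44 mm above the roller plane and an upright front plate at its downhill end. 1.0 kg nominal (0.8 to 1.3). Left alone it reaches about 0.18 m/s with a time constant of 0.5 s.
- front_plate (a point): Middle of the top edge of the carrier's aluminium front plate, on its downhill face; moves with the carrier. The plate is 110 mm wide across the lane, 8 mm thick, from 8 to 55 mm above the roller plane (down to 47 mm below this point); its downhill face is free. Axes: x across the lane, y uphill, z off the rollers.
- stop (a joint): How far the pop-up stop is pressed, m: 0 up, 0.018 fully down. Its steel blade in the middle of the lane holds a lug under the carrier, and clears it from 0.011 on. Spring: 4 N at the start, 8.5 N fully down; it comes up when let go, so hold it down until the carrier has rolled 25 mm; then the blade stands below the carrier without touching it.
- pad_top (a point): Middle of the top of the stop's black round press pad (32 mm diameter, 8 mm thick, on a 12 mm post) beside the lane, on the robot's side, 100 mm from its middle line, 60 mm above the roller plane and 62 mm uphill of the front plate's face at the start. Goes down with the stop; press it straight down.
- heat_sink: Finned aluminium heat sink standing loose on the carrier's board, 34 mm wide across the lane, only 10 mm thick along it and 45 mm tall, 45 g; it rides along and topples if the carrier changes speed by more than about 0.05 m/s at a blow, but stands gradual braking up to 1 m/s2. Origin at the centre of its underside, z up. Leave it untouched.
- sink_spot (a point): The heat sink's place on the board, at board height (15.5 mm above the roller plane): 55 mm uphill of the front plate's face and 18 mm to the lane's +x side; moves with the carrier.
- tip_cleaner: Bystander: grey round soldering-tip cleaner pot with brass wool, 76 mm diameter, 46 mm high, beyond the lane; origin at the centre of its underside.
- flux_bottle: Bystander: small amber flux bottle, 44 mm diameter, 95 mm high, beyond the lane; origin at the centre of its underside.
- scrap_board: Bystander: loose green circuit board 85 x 120 x 4 mm with a black connector, 22 mm high, between the robot and the lane's low end, to the right; origin at the centre of its underside.

How it is judged (in metres and radians):
On the way, in this order (a step that is already met when the one before it is completed fails the run):
1. the carrier has been let go and rolls freely (faster than 0.09 m/s, not touched) (value of joint carrier above 0.03 m and velocity of joint carrier above 0.09 m/s and contact force between the fingers and carrier below 0.05 N), for 0.1 s.
2. it is caught and slowed below 0.08 m/s, still more than 40 mm short of the buffers (value of joint carrier below 0.4 m and velocity of joint carrier below 0.08 m/s), for 0.2 s.
3. it has come home against the buffers (value of joint carrier above 0.432 m), for 0.2 s.
At the end, for the whole second after the job is handed in: The carrier rests within 8 mm of the rubber buffers, still (under 0.02 m/s), the stop has come up again, and the heat sink stands upright (within 0.2 rad) within 12 mm of its place on the board (value of joint carrier above 0.432 m and velocity of joint carrier between -0.02 and 0.02 m/s and value of joint stop below 0.004 m and angle between heat_sink's own z axis and vertical below 0.2 rad and distance between heat_sink and sink_spot below 0.012 m); the robot touches nothing.
It fails at once if the heat sink topples (over 0.4 rad) or leaves its place on the board (over 20 mm) (angle between heat_sink's own z axis and vertical above 0.4 rad or distance between heat_sink and sink_spot above 0.02 m).
It fails at once if a bystander is moved by more than 15 mm (distance of any of tip_cleaner, flux_bottle, scrap_board from where it was at the start of the episode above 0.015 m).
It also fails if it takes over 29 s, if anything falls off the work surface, if the arm or the gripper's body presses on something with over 40 N, if the wrist force passes 120 N, or if a joint passes its speed limit or range.

## Robot

A 7-joint arm with a two-finger parallel gripper is mounted at the origin on the work surface. World frame = base frame: x ahead of the robot, y to its left, z up, the work surface at z = 0. Lengths are in m, angles in degrees, forces in N, time in s.
With the tool pointing down it reaches from about 0.425 to 0.875 m from the base axis. Payload 4.7 kg.
Tool frame: the origin (TCP) lies at the very end of the fingers, on their centre line; the grasp point (between the pads) lies 19 mm behind it; z points along the fingers, y is the line along which they close (so a half turn about z gives the same grasp; the last joint's range is limited). The gripper opens to 87 mm and grips with 3 to 60 N. Pads are 19 mm wide; open, the fingers measure 117 mm over their backs; the gripper's body (75 mm by 190 mm) begins 51 mm behind the grasp point.
Start: joints at [-72.932, 18.392, -4.016, 83.108, 1.295, 78.541, -3.26], TCP at [0.182, 0.624, 0.223] pointing down, gripper open.
Joint ranges: [-163.93, 163.93], [-17.29, 119.83], [-79.2, 71.16], [3.27, 140.29], [-89.18, 269.18], [5.43, 117.66], [-154.24, 154.24]. Speed limits (degrees/s): [147.25, 147.25, 180, 180, 180, 180, 180].

## Interface

Orientations are given as [roll, pitch, yaw] about the fixed x, y, z axes, in that order (R = Rz(yaw) Ry(pitch) Rx(roll)).
In Python, from cell import get_obs, cams, ticket, finder gives the robot as it stands.
- The arm moves only by the shell command python3 -m creep 'ROWS' [FORCE]. ROWS is text: rows parted by semicolons, each of 5 numbers parted by spaces: the shift along the world's x, y, z in m, then the turn about the world's z in degrees, then the finger opening in m, from 0 to 0.087. A call has 1 to 8 rows; each row shifts and turns the commanded pose from where the row before left it; what a row does not reach is not made up. A row lasts 1/8 s, in which the tool goes at most 62.5 mm and 10.7 degrees, less where a joint would pass 70% of its speed; a pose out of reach is approached as far as the arm can. A call with a gripper value outside its range is refused whole. The fingers move at their own pace and stop on an object; FORCE is the grip in N (left out, the last holds). Time passes only in rows, so rows that do not move let the fingers close. It gives the time, the measured TCP pose, the force, the opening and the grip force at its end, in the units of the state.
- get_obs(): the state, without advancing time (a new reading comes with each control period).
- cams.read_camera(name): name is "side" or "top" or "wrist"; returns the picture (384x512x3 uint8, red, green, blue); there is no depth.
- cams.calibration(name): a dict with "fx", "fy", "cx", "cy" (pixels), "extrinsics" (4x4, takes a point from world to camera coordinates). Camera axes: x right, y down, z forward; pixel columns grow to the right and rows downward; lengths in m; the calibration is good to about 2 mm. A picture is of the moment at which its call begins: read the wrist's pose just before it. calibration takes no time and is no camera call; for the wrist camera it gives the pose at the moment of the call.
- ticket.sign_off(): hands the job in; it is judged then, once.
Trained networks look in the newest picture that a camera, given by its name, has taken for a name from the list of things; names that differ only in an ending like _2 or _b are one class to them, and where a whole thing is asked for, a point or a joint stands for the part that bears it (a point fixed in the world has none). Each returns a list of dicts, best first, with "p" (0 to 1); they miss things now and then, are a little off and sometimes report something else, mostly with a low value. They report only what shows in the picture. A call takes as long as a camera call.
- finder.masks_of(name, camera): "mask" (384x512 bool, what is visible of it) and "xy" ([column, row] in pixels, amid what is visible of it).
- finder.tip_of(name, camera): "xy" ([column, row] in pixels: a listed point, or the origin of a listed thing).
The state is a dict: "time_s": time; "qpos": joint angles; "joint_velocities": joint speeds; "effort": joint torques, N m; "tool_pos": TCP position; "tool_rot": TCP orientation; "force": force on the tool from outside, world axes, zero at the start; "wrist_torque": the same for the moment, N m; "grip_width": finger opening in m; "grasp_force": force on a finger pad.
Only numpy, scipy, OpenCV 4.12 (cv2) and the standard library are available. Lean on these libraries where they do the work, as an engineer would, in place of code of your own. Each camera call takes 0.05 s, during which the arm holds its last target. There are 200 camera calls.

## Working session

There is one attempt and no reset: what is moved stays moved. The work goes in short steps, Python scripts to look and compute and a shell command to move; the robot and the scene stay as the last step left them, time stands still between calls to the robot, and variables do not carry over. Pictures are saved under pics/ and viewed, at most 10 in all, crops included, and the job is handed in when it is done.

```bash
mkdir -p pics
cat > h.py <<'E'
import numpy as np,cv2
from cell import get_obs,cams,ticket,finder
def ray(cam,uv):
    c=cams.calibration(cam);E=np.array(c["extrinsics"]);R,t=E[:3,:3],E[:3,3]
    d=R.T@np.array([(uv[0]-c["cx"])/c["fx"],(uv[1]-c["cy"])/c["fy"],1]);return -R.T@t,d/np.linalg.norm(d)
def onz(cam,uv,z):
    o,d=ray(cam,uv);return o+d*(z-o[2])/d[2]
def tri(rs):
    A=sum(np.eye(3)-np.outer(d,d) for o,d in rs);b=sum((np.eye(3)-np.outer(d,d))@o for o,d in rs);return np.linalg.solve(A,b)
E
python3 - <<'E'
from h import *
np.set_printoptions(precision=4,suppress=True)
im={c:cams.read_camera(c) for c in("side","top")}
cv2.imwrite("pics/a.png",cv2.cvtColor(np.vstack([im["side"],im["top"]])[:, :],cv2.COLOR_RGB2BGR)) if 0 else None
a=np.hstack([im["side"],im["top"]]);cv2.imwrite("pics/a.png",cv2.resize(cv2.cvtColor(a,cv2.COLOR_RGB2BGR),(800,300),interpolation=cv2.INTER_AREA))
for n in["lane","lane_end","front_plate","pad_top","heat_sink","sink_spot","tip_cleaner","flux_bottle","scrap_board"]:
    rs=[]
    for c in("side","top"):
        r=finder.tip_of(n,c)
        if r: print(n,c,r[0]["xy"],round(r[0]["p"],2)); rs.append(ray(c,r[0]["xy"]))
    if len(rs)==2: print("   tri",tri(rs))
print(get_obs())
E
```

```text
lane side [221.6, 248.2] 0.95
lane top [225.6, 178.7] 0.78
   tri [ 0.5771  0.0277 -0.0133]
lane_end side [235.3, 166.5] 0.71
lane_end top [314.1, 170.6] 0.82
   tri [ 0.5868 -0.2048  0.0713]
front_plate side [203.7, 273.6] 0.89
front_plate top [135.2, 175.6] 0.59
   tri [0.5648 0.2276 0.1502]
pad_top side [246.4, 305.3] 0.6
pad_top top [111.8, 221.4] 0.83
   tri [0.4623 0.2816 0.1449]
heat_sink side [190.3, 305.4] 0.64
heat_sink top [119.8, 169.3] 0.7
   tri [0.584  0.2789 0.108 ]
sink_spot side [193.0, 307.4] 0.65
sink_spot top [115.9, 174.5] 0.65
   tri [0.5731 0.2862 0.1145]
tip_cleaner side [147.6, 243.7] 0.7
tip_cleaner top [213.8, 107.6] 0.61
   tri [0.7682 0.0606 0.0053]
flux_bottle side [179.8, 186.2] 0.73
flux_bottle top [302.1, 115.8] 0.86
   tri [ 0.7537 -0.185  -0.0146]
scrap_board side [324.6, 152.3] 0.62
scrap_board top [385.1, 270.4] 0.81
   tri [ 0.3301 -0.4045  0.0028]
{'time_s': 1.0, 'qpos': array([-72.9311,  18.3918,  -4.0161,  83.1091,   1.2944,  78.542 ,
        -3.2608]), 'joint_velocities': array([ 0.0792,  0.0378, -0.0436,  0.0125,  0.0121, -0.0366,  0.0268]), 'effort': array([  0.0002, -49.1113,  -0.4028, -31.2778,  -0.0636,   0.0335,
         0.    ]), 'tool_pos': array([0.182 , 0.624 , 0.2226]), 'tool_rot': array([179.9978,   0.0023, 163.7391]), 'force': array([-0.5459,  0.8387,  0.2353]), 'wrist_torque': array([-0.0131, -0.0111,  0.0123]), 'grasp_force': 0.0, 'grip_width': 0.08698026705754114}
```

View pics/a.png

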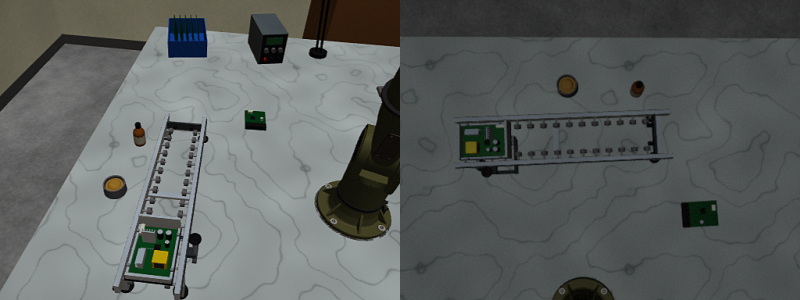

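```bash
python3 -m creep '0.035 -0.042 0 3 0; 0.035 -0.042 0 3 0; 0.035 -0.042 0 3 0; 0.035 -0.042 0 3 0; 0.035 -0.042 0 3 0; 0.035 -0.043 0 3 0; 0.035 -0.044 0 1 0; 0.034 -0.042 0 0 0' 20; python3 -m creep '0 0 -0.02 0 0; 0 0 0 0 0;0 0 0 0 0'
python3 - <<'E'
from h import *
np.set_printoptions(precision=4,suppress=True)
for k in range(2):
  for c in("side","top","wrist"):
    cams.read_camera(c)
  for n in["lane_end","front_plate","pad_top"]:
    rs=[]
    for c in("side","top","wrist"):
        r=finder.tip_of(n,c)
        if r: print(n,c,r[0]["xy"],round(r[0]["p"],2),onz(c,r[0]["xy"],{"lane_end":.071,"front_plate":.143,"pad_top":.15}[n])); rs.append(ray(c,r[0]["xy"]))
    if len(rs)>1: print("   tri",tri(rs))
im=np.hstack([cams.read_camera(c) for c in("side","wrist")]);cv2.imwrite("pics/b.png",cv2.resize(im[...,::-1],(800,300)))
print(get_obs())
E
```

```text
time_s: 2.0
tool_pos: [0.4621, 0.2834, 0.223]
tool_rot: [180.0, 0.0, -177.3]
force: [1.3, 0.5, -0.5]
grip_width: 0.0149
grasp_force: 0.0
time_s: 2.38
tool_pos: [0.4606, 0.286, 0.2031]
tool_rot: [180.0, 0.0, -177.2]
force: [-0.5, 0.5, 0.2]
grip_width: 0.001
grasp_force: 0.0
lane_end side [234.7, 166.1] 0.9 [ 0.5856 -0.2065  0.071 ]
lane_end top [312.7, 170.3] 0.75 [ 0.5909 -0.2011  0.071 ]
   tri [ 0.5872 -0.2005  0.0763]
front_plate side [205.9, 275.3] 0.85 [0.5613 0.226  0.143 ]
front_plate top [135.4, 176.3] 0.71 [0.5637 0.2293 0.143 ]
   tri [0.562  0.2281 0.1461]
pad_top side [247.2, 305.0] 0.61 [0.4658 0.2842 0.15  ]
pad_top wrist [258.0, 217.4] 0.67 [0.4625 0.2851 0.15  ]
   tri [0.4644 0.2845 0.1491]
lane_end side [235.7, 166.0] 0.59 [ 0.5828 -0.2074  0.071 ]
lane_end top [317.0, 172.0] 0.98 [ 0.5866 -0.212   0.071 ]
   tri [ 0.5856 -0.2129  0.0663]
front_plate side [204.9, 273.2] 0.84 [0.5646 0.2213 0.143 ]
front_plate top [137.0, 172.4] 0.69 [0.573  0.2258 0.143 ]
   tri [0.5681 0.2239 0.1469]
pad_top side [249.0, 304.2] 0.61 [0.4627 0.2818 0.15  ]
pad_top top [135.7, 175.3] 0.67 [0.5652 0.2265 0.15  ]
pad_top wrist [259.0, 216.8] 0.66 [0.462  0.2859 0.15  ]
   tri [0.5095 0.2594 0.0883]
{'time_s': 3.675, 'qpos': array([-44.791 ,   5.7652,  10.9942, 100.6235,  -1.1461,  73.7137,
        59.2143]), 'joint_velocities': array([-0.0536, -0.0326, -0.0016, -0.0658,  0.0019,  0.0763,  0.0538]), 'effort': array([  0.0008, -35.4914,   0.6996, -30.5813,   0.0053,   0.0854,
        -0.    ]), 'tool_pos': array([0.461 , 0.285 , 0.2026]), 'tool_rot': array([ 179.9949,    0.0038, -177.256 ]), 'force': array([ 0.3464, -0.2124, -0.5693]), 'wrist_torque': array([-0.0249, -0.022 ,  0.0445]), 'grasp_force': 0.0, 'grip_width': 0.0005106336892475065}
```

```bash
python3 -m creep '0.001 0 -0.045 0 0; 0 0 -0.008 0 0; 0 0 -0.006 0 0; 0 0 0 0 0'; python3 -m creep '0 0 0 0 0'
```

```text
time_s: 4.18
tool_pos: [0.4619, 0.285, 0.1445]
tool_rot: [180.0, -0.0, -177.3]
force: [-2.5, -1.6, 4.2]
grip_width: 0.0006
grasp_force: 2.1
time_s: 4.3
tool_pos: [0.4624, 0.2853, 0.1448]
tool_rot: [180.0, 0.1, -177.3]
force: [-2.6, -2.1, 4.0]
grip_width: 0.0004
grasp_force: 2.3
```

View pics/b.png

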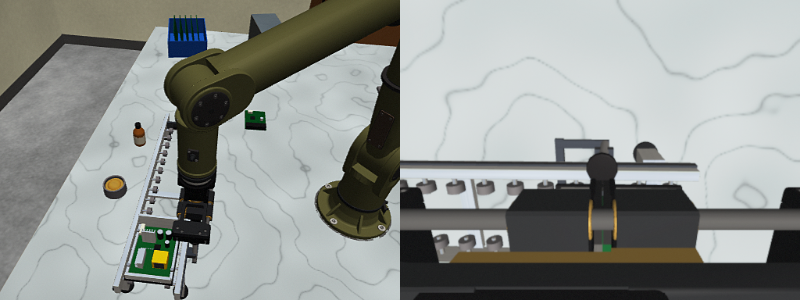

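```bash
cat > m.py <<'E'
from h import *
o=get_obs();im=cams.read_camera("side");cv2.imwrite("pics/s%.2f.png"%o["time_s"],im[...,::-1])
for r in finder.tip_of("front_plate","side")[:2]:
    p=onz("side",r["xy"],.137)
    for _ in range(3): p=onz("side",r["xy"],.135+.04*(p[1]-.0255))
    print(o["time_s"],r["xy"],round(r["p"],2),p.round(4))
print(get_obs()["time_s"],o["tool_pos"].round(4))
E
python3 -m creep '0 0 -0.0125 0 0;0 0 0 0 0;0 0 0 0 0;0 0 0 0 0;0 0 0 0 0;0 0 0.03 0 0;0 -0.06 0 0 0;0 -0.06 0 0 0' && python3 -m creep '0 -0.06 0 0 0;0.03 -0.05 -0.02 0 0;0.04 -0.04 -0.025 0 0;0.015 -0.04 -0.008 0 0' && python3 m.py
```

```text
time_s: 5.3
tool_pos: [0.4634, 0.1645, 0.162]
tool_rot: [179.9, 0.2, -177.2]
force: [0.8, -0.9, 0.0]
grip_width: 0.0003
grasp_force: 0.0
time_s: 5.8
tool_pos: [0.549, -0.0266, 0.1072]
tool_rot: [-179.9, 0.1, -177.3]
force: [0.3, -1.6, -0.3]
grip_width: 0.0006
grasp_force: 0.0
5.8 [221.7, 201.3] 0.58 [0.5768 0.0017 0.134 ]
5.9 [ 0.549  -0.0266  0.1072]
```

```bash
ls pics; python3 -c "
import cv2;a=cv2.imread('pics/s5.80.png')[120:320,120:320];cv2.imwrite('pics/c.png',cv2.resize(a,(600,600),interpolation=cv2.INTER_CUBIC))"
python3 - <<'E'
from h import *
c=cams.calibration("side");E=np.array(c["extrinsics"])
for y in(.226,.052,.03,.0017,-.0116):
    p=E[:3,:3]@np.array([.577-.049*y,y,.135+.04*(y-.0255)])+E[:3,3];print(y,c["fx"]*p[0]/p[2]+c["cx"],c["fy"]*p[1]/p[2]+c["cy"])
E
```

```text
a.png
b.png
s5.80.png
0.226 203.70397042682706 274.97725328204956
0.052 218.13385847538777 215.7367268103282
0.03 219.7031557679223 209.29412673695725
0.0017 221.65082063935716 201.29817472499502
-0.0116 222.53976622113066 197.6486935861427
```

View pics/c.png

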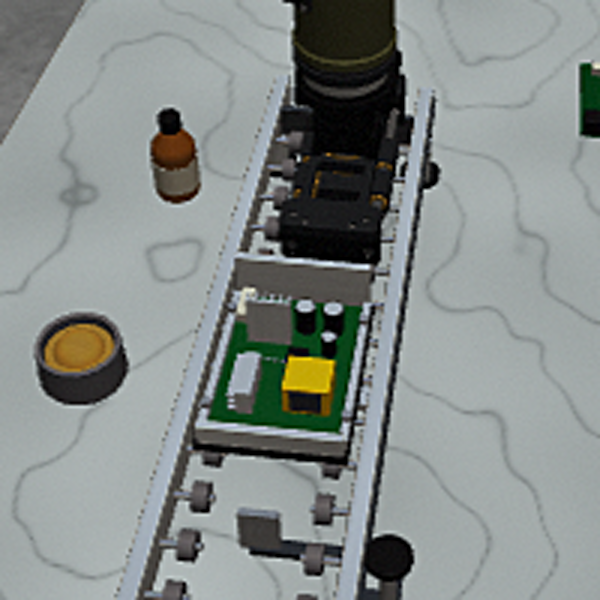

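```bash
python3 -m creep '0.001 -0.022 -0.001 0 0;0.001 -0.022 -0.001 0 0;0.001 -0.022 -0.001 0 0;0.001 -0.0205 -0.001 0 0;0.001 -0.017 -0.001 0 0;0.001 -0.013 0 0 0;0 -0.009 0 0 0;0 -0.006 0 0 0'; python3 -m creep '0 -0.0055 0 0 0;0 -0.0055 0 0 0'
```

```text
time_s: 6.9
tool_pos: [0.5532, -0.1567, 0.1031]
tool_rot: [180.0, 0.0, -177.3]
force: [-0.3, 0.1, 1.1]
grip_width: 0.0006
grasp_force: 0.1
time_s: 7.15
tool_pos: [0.5531, -0.1673, 0.103]
tool_rot: [180.0, -0.0, -177.2]
force: [0.5, -0.1, -0.5]
grip_width: 0.0006
grasp_force: 0.2
```

```bash
python3 -m creep '0 -0.004 0 0 0;0 -0.003 0 0 0;0 -0.002 0 0 0' && python3 m.py; f=$(ls -t pics/s*|head -1);python3 -c "
import cv2;a=cv2.imread('$f')[100:300,120:320];cv2.imwrite('pics/d.png',cv2.resize(a,(600,600),interpolation=cv2.INTER_CUBIC))"
```

```text
time_s: 7.52
tool_pos: [0.553, -0.1766, 0.1031]
tool_rot: [180.0, 0.0, -177.3]
force: [0.9, -0.6, 0.4]
grip_width: 0.0007
grasp_force: 0.2
7.525 [231.6, 158.9] 0.88 [ 0.5863 -0.1696  0.1272]
7.625 [ 0.553  -0.1766  0.1031]
```

View pics/d.png

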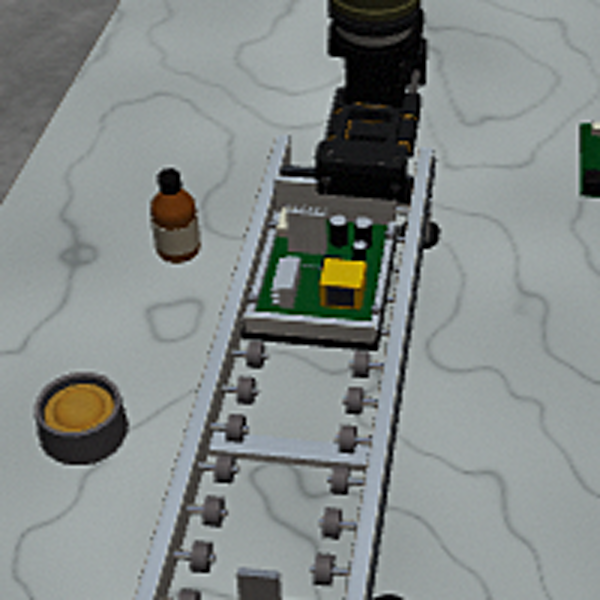

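```bash
python3 -m creep '0 -0.002 0 0 0;0 -0.004 0 0 0;0 -0.005 0 0 0;0 -0.005 0 0 0;0 -0.005 0 0 0;0 -0.005 0 0 0;0 -0.005 0 0 0;0 -0.004 0 0 0'; python3 -m creep '0 -0.004 0 0 0;0 -0.004 0 0 0;0 -0.004 0 0 0;0 -0.004 0 0 0;0 -0.004 0 0 0;0 -0.004 0 0 0;0 -0.004 0 0 0;0 -0.004 0 0 0';python3 m.py
```

```text
time_s: 8.62
tool_pos: [0.553, -0.212, 0.1031]
tool_rot: [-180.0, 0.0, -177.3]
force: [1.0, -0.9, 0.9]
grip_width: 0.0004
grasp_force: 0.2
time_s: 9.62
tool_pos: [0.553, -0.2438, 0.1031]
tool_rot: [180.0, 0.0, -177.3]
force: [1.0, 0.2, -0.6]
grip_width: 0.0003
grasp_force: 0.0
9.625 [236.0, 149.3] 0.93 [ 0.5829 -0.2153  0.1254]
9.725 [ 0.553  -0.2438  0.1031]
```

```bash
python3 -m creep '0 -0.01 0 0 0;0 -0.03 0 0 0;0 -0.02 0.03 0 0;0 -0.01 0.05 0 0;0 0 0.05 0 0;0 0 0.03 0 0;0 0 0 0 0;0 0 0 0 0';python3 m.py; f=$(ls -t pics/s*|head -1);python3 - <<E
from h import *
a=cv2.imread('$f')[80:280,120:320];b=cams.read_camera("top")[100:250,80:380,::-1];print(finder.tip_of("stop","top")[:1])
cv2.imwrite('pics/e.png',np.hstack([cv2.resize(a,(300,300)),cv2.resize(b,(500,300))]))
E
```

```text
time_s: 10.72
tool_pos: [0.5526, -0.3134, 0.262]
tool_rot: [180.0, -0.1, -177.3]
force: [0.1, 0.3, -1.0]
grip_width: 0.0005
grasp_force: 0.0
10.725 [233.9, 150.2] 0.94 [ 0.5878 -0.21    0.1256]
10.825 [ 0.5526 -0.3134  0.262 ]Traceback (most recent call last):
  File "<stdin>", line 2, in <module>
ValueError: it knows: flux_bottle, front_plate, heat_sink, lane, lane_end, pad_top, scrap_board, sink_spot, tip_cleaner
```

Run:
```python
from h import *
a=cams.read_camera("side")[80:330,120:320,::-1];b=cams.read_camera("top")[100:250,80:380,::-1]
cv2.imwrite('pics/e.png',np.hstack([cv2.resize(a,(300,375)),cv2.resize(b,(500,375))]))
```

```text
(no output)
```

View pics/e.png

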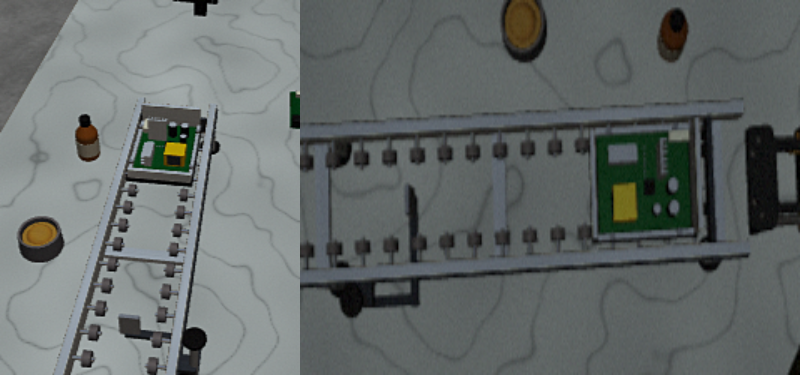

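The carrier sits at the low end against the buffers, the heat sink is upright, the stop is up, and the hand is clear of everything.

```bash
python3 -c "
from cell import ticket;print(ticket.sign_off())"
```

```text
the job is handed in; nothing more can be done
None
```

The carrier was caught on the move, slowed to a creep and left resting at the buffers with the heat sink upright, the stop up and the hand clear; I handed the job in at about 11 s, and the sign-off returned no verdict.

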